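Load the drilling jig up to its hidden stop

ROBOT

A 7-joint arm with a two-finger parallel gripper is mounted at the origin on the work surface; the furniture and walls round the work are solid. World frame = base frame: x ahead of the robot, y to its left, z up, the work surface at z = 0. Lengths are in mm, angles in rad, forces in N, time in s.
With the tool pointing down it reaches from about 425 to 1025 mm from the base axis. Payload 9.4 kg.
Tool frame: the origin (TCP) lies midway between the tips of the shut fingers; the grasp point (between the pads) lies 19 mm behind it; z points along the fingers, y is the line along which they close (so a half turn about z gives the same grasp; the last joint's range is limited). The gripper opens to 85 mm and grips with 20 to 120 N. Pads are 22 mm wide; open, the fingers measure 114 mm over their backs; the gripper's body (76 mm by 85 mm) begins 54 mm behind the grasp point. The pads swing forward as they close: fully open they stand 13 mm farther back than shut.
Start: joints at [-0.077, 0.599, -0.003, 1.599, 0.002, 0.943, -0.08], TCP at [724.999, -0.009, 201.275] pointing down, gripper open.
Joint ranges: [-2.57, 2.57], [-0.35, 1.97], [-1.29, 1.29], [0.11, 2.56], [-1.05, 4.19], [0.11, 1.86], [-2.63, 2.63]. Speed limits (rad/s): [2.22, 2.22, 3.01, 3.01, 3.14, 3.14, 3.14].

INTERFACE

Orientations are given as a unit quaternion [w, x, y, z].
In Python, from bench import * gives the robot as it stands. Calls block until the motion is done:
- move_pose(position, orientation): joint-space move of the TCP to a pose.
- line_to(position, vel=150, orientation=None, contact_N=None): straight line of the TCP; orientation=None keeps the orientation; vel is the mean speed in mm/s. With contact_N (N) it stops when the force on the tool has changed by that much, and returns True; else False.
- set_joints(angles): joint-space move.
- release() and close(): open the fingers fully, or close them until they stop; the grip force is fixed at half the most.
- sleep(seconds).
- solve_ik(position, orientation): joint angles nearest the present ones, or None.
- get_obs(): the state.
- camera(name): name is "scene" or "side" or "wrist"; returns a dict with "color" (384x512x3 uint8, blue, green, red), "intrinsics" (3x3 intrinsics, pixels), "view" (4x4, takes a point from world to camera coordinates). Camera axes: x right, y down, z forward; pixel columns grow to the right and rows downward; lengths in mm; the calibration is good to about 2 mm. A picture is of the moment at which its call begins. There is no depth.
A pose or a line that the arm cannot do raises IKError and nothing moves.
- hand_in(): hands the job in; it is judged then, once.
The state is a dict: "time_s": time; "joint_positions": joint angles; "joint_velocities": joint speeds; "effort": joint torques, N m; "ee_pos": TCP position; "eef_rot": TCP orientation; "wrist_force": force on the tool from outside, world axes, zero at the start; "wrist_torque": the same for the moment, N m; "grip_width": finger opening in mm; "finger_force": force on a finger pad.
Only numpy, scipy, OpenCV 4.12 (cv2) and the standard library are available. Lean on these libraries where they do the work, as an engineer would, in place of code of your own. Each camera call takes 0.05 s, during which the arm holds its last target. There are 200 camera calls.

TASK

Lay the dark red sawn offcut flat in the trough of the plywood drilling jig, lengthwise, then slide it in under the bridge until you feel it press gently but surely against the end stop hidden there. Leave it there, let go, and leave the cork sanding block where it lies.

Things in the scene. Friction and masses are not known exactly. Their poses are not given: they have to be found in the camera images.
- offcut: Plain block of dark reddish-brown sawn wood, 45 mm (its x) by 90 mm (its y) by 30 mm high, about 70 g, loose on the bench; it and the sanding block may have changed places. Origin: centre of its underside, z up. Held by its 45 mm width, with fingertips 14 mm above its underside, the fingers pass over the jig's rails; hold it about 20 mm behind its middle to stay clear of the bridge.
- jig: Fixed plywood board 250 (its x) x 110 x 12 mm with a trough along its x, 61 mm wide, between rails 10 mm above the board. Trough open at -x and on top; at +x, from x = 70 to 125 mm, a bridge with aluminium top covers it: 39 mm free below, top 60 mm above the bench. Lay the offcut in the open part (centre near x = -55 mm), long side along x; slide it to +x. Origin: centre of the underside.
- stop: Fixed, unyielding steel end stop, 46 mm wide, 25 mm high, in the trough under the bridge, hidden from above; its face lies 80 to 100 mm from the jig's origin along the jig's x. A rod from it ends in a brass knob behind the jig. Origin: on the face that the offcut meets, mid-trough, level with the board's top; axes as the jig's. Offcut home: its centre is 45 mm before this point.
- sanding_block: Bystander: sanding block of pale cork with reddish sandpaper below, 65 mm (its x) by 112 mm (its y) by 36 mm high, loose on the bench. Origin: centre of its underside.
Not all that is in view belongs to the job. What is shaped like the offcut but turquoise is not meant.

How it is judged:
By the outcome, as a careful person would: the job done as asked, in the order asked, and still so for the second after the job is handed in, with the robot touching nothing.
It also fails if it takes over 40 s, if anything falls off the work surface, if the arm or the gripper's body presses on something with over 40 N, if the wrist force passes 120 N, or if a joint passes its speed limit or range.

## Working session

There is one attempt and no reset: what is moved stays moved. The work goes in short steps, each a Python script; the robot and the scene stay as the last script left them, time stands still between calls to the robot, and variables do not carry over. Pictures are saved under pics/ and viewed, at most 10 in all, crops included, and the job is handed in when it is done.

```bash
mkdir -p pics
cat > h.py <<'E'
from bench import *
import numpy as np, cv2
def ray(c,uv):
    K=np.array(c["intrinsics"]);V=np.array(c["view"]);R=V[:3,:3];o=-R.T@V[:3,3]
    d=R.T@np.linalg.inv(K)@np.array([uv[0],uv[1],1.]);return o,d/np.linalg.norm(d)
def onz(c,uv,z):
    o,d=ray(c,uv);return o+d*(z-o[2])/d[2]
def tri(rs):
    A=sum(np.eye(3)-np.outer(d,d) for o,d in rs);b=sum((np.eye(3)-np.outer(d,d))@o for o,d in rs)
    return np.linalg.solve(A,b)
def proj(c,p):
    q=np.array(c["view"])[:3]@np.append(p,1);q=np.array(c["intrinsics"])@q;return q[:2]/q[2]
E
python3 - <<'E'
from h import *
import pickle
o={}
for n in("scene","side","wrist"):
    c=camera(n);o[n]=c;cv2.imwrite(f"pics/{n}0.png",c["color"]);print(n,ray(c,(256,192)))
pickle.dump(o,open("c0.pkl","wb"))
t=np.zeros((600,800,3),np.uint8)
cv2.imwrite("pics/all0.png",cv2.resize(np.vstack([np.hstack([o["scene"]["color"],o["side"]["color"]])]),(800,300)))
print(get_obs())
E
```

```text
scene (array([ 88.67966257, 671.97902579, 527.62868996]), array([ 0.42217945, -0.72491737, -0.54429709]))
side (array([  203.40625417, -1027.84110641,   447.35874947]), array([ 0.25773237,  0.90631615, -0.33491054]))
wrist (array([725.59357115,  64.99815561, 372.14444385]), array([ 0.01485863, -0.27224781, -0.96211244]))
{'time_s': 0.15, 'joint_positions': array([-0.07666486,  0.59994391, -0.00253133,  1.59992528,  0.00178457,
        0.94292902, -0.07979065]), 'joint_velocities': array([-7.83320668e-04,  4.29186437e-04, -1.49811784e-03, -2.29791461e-03,
        6.68362397e-05,  2.56728391e-04,  5.95838810e-04]), 'effort': array([ 2.03994307e-03, -7.76993966e+01,  1.56661626e+00, -2.58236039e+01,
        1.25704729e-02,  6.78423472e-03, -1.49589243e-05]), 'ee_pos': array([ 7.24611790e+02, -3.95265003e-02,  2.00621137e+02]), 'eef_rot': array([-3.84928093e-04,  7.07101876e-01,  7.07111431e-01, -4.62468490e-04]), 'wrist_force': array([0.10057822, 0.97506396, 0.12897283]), 'wrist_torque': array([-0.03932797, -0.00886768,  0.00583189]), 'finger_force': 0.0, 'grip_width': 85.59386996446284}
```

View pics/scene0.png

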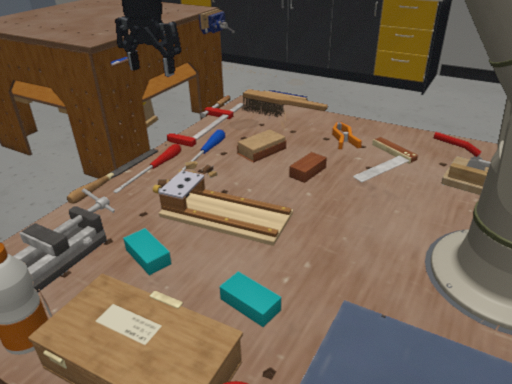

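View pics/side0.png

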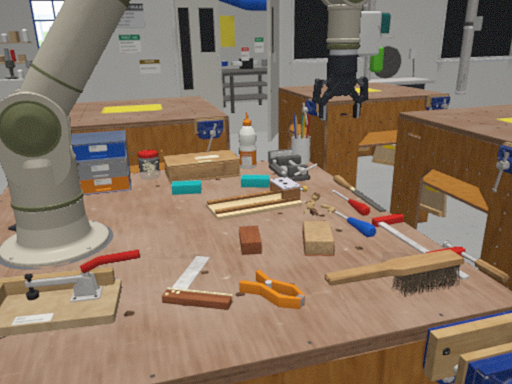

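View pics/wrist0.png

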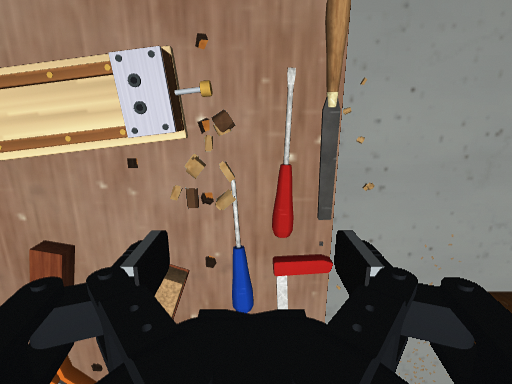

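The scene picture shows the dark red block at (308,166), the cork block at (262,146) and the jig at about (230,205), with its bridge at (182,188). The side picture shows the dark red block at (250,239), the cork block at (318,238) and the jig at (255,203). The wrist picture shows the jig's bridge at (145,92), the brass knob at (206,89), and the dark red block cut off at (52,265).

Things that could be taken for the offcut:
- Dark red block: scene (308,166), side (250,239). This is my choice: plain, dark reddish brown, 45x90 proportions.
- Cork sanding block: scene (262,146).
- Turquoise blocks: scene (148,250) and (250,298).
- Saw handle: side (197,299).
- Red tool handles: scene (181,139) and (456,142).

```bash
cat > m.py <<'E'
from h import *
import pickle
o=pickle.load(open("c0.pkl","rb"))
s,d,w=o["scene"],o["side"],o["wrist"]
a=ray(s,(308,160));b=ray(d,(250,231))
print("offcut top",onz(s,(308,160),30),onz(d,(250,231),30),tri([a,b]))
print("jig knob",tri([ray(w,(206,89)),ray(s,(156,188))]))
for uv in [(161,215),(276,236),(292,209)]: print("jig scene",onz(s,uv,12))
for uv in [(186,134),(170,45),(0,159)]: print("jig wrist",onz(w,uv,12))
E
python3 m.py
python3 - <<'E'
from h import *
import pickle
q=get_obs()["eef_rot"]
p=[(600,20,330),(520,20,330)]
o={}
for i,x in enumerate(p):
    try: move_pose(x,[0,.70710678,.70710678,0])
    except IKError as e: print(e);continue
    sleep(.3);o[i]=camera("wrist");cv2.imwrite(f"pics/w{i+1}.png",o[i]["color"])
pickle.dump(o,open("c1.pkl","wb"));print(get_obs()["time_s"],get_obs()["ee_pos"])
E
```

```text
offcut top [ 435.0691982  -167.59784761   30.        ] [ 436.94091425 -150.22258702   30.        ] [ 433.21482775 -160.91671675   34.50573619]
jig knob [671.96357612  93.43666867  28.32793546]
jig scene [615.21212254 148.66488835  12.        ]
jig scene [381.21214639  98.90976165  12.        ]
jig scene [392.69751343   6.04931141  12.        ]
jig wrist [641.27094185  40.22591963  12.        ]
jig wrist [628.76915037 143.71574274  12.        ]
jig wrist [395.30394955   8.05094696  12.        ]
2.0167 [520.53220405  20.01240261 329.65473983]
```

View pics/w1.png

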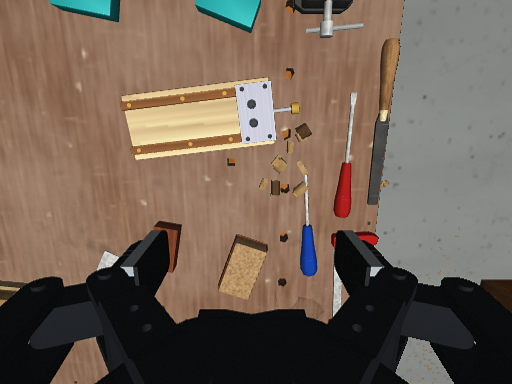

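w1 shows the whole jig, with board corners at (121,97), (269,78), (275,157) and (136,159) and the bridge plate at (255,112). The offcut at (168,243) is half behind a finger, and the cork block is at (243,268). Next is a close crop of w2 on the offcut.

Run:
```python
import cv2
im=cv2.imread("pics/w2.png");cv2.imwrite("pics/w2c.png",cv2.resize(im[60:340,120:420],None,fx=2.1,fy=2.1,interpolation=cv2.INTER_CUBIC))
```

```text
(no output)
```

View pics/w2c.png

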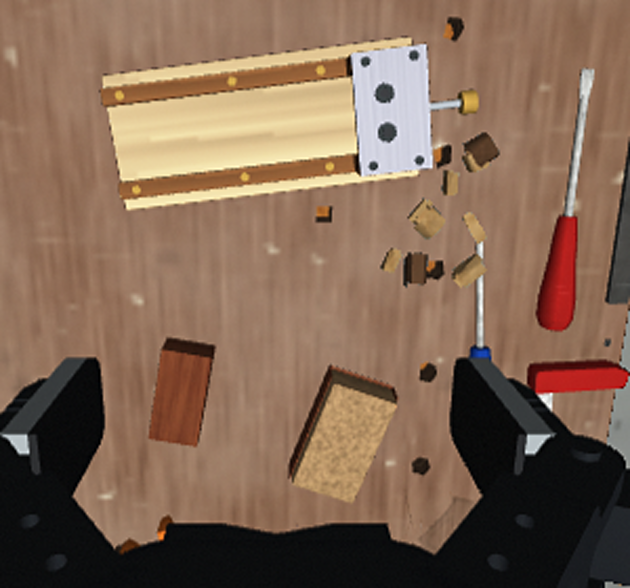

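The crop shows a plain dark red block at crop (182,395), i.e. full (207,248), and cork at (345,435). The choice is confirmed. One more wrist view will give parallax for the heights.

```bash
cat >> h.py <<'E'
def quad(mask,near):
    "minAreaRect corners (ordered) of the blob nearest a pixel"
    mask=cv2.morphologyEx(mask,cv2.MORPH_OPEN,np.ones((3,3),np.uint8))
    cs=[c for c in cv2.findContours(mask,cv2.RETR_EXTERNAL,cv2.CHAIN_APPROX_NONE)[0] if cv2.contourArea(c)>150]
    c=max(cs,key=lambda c:cv2.pointPolygonTest(c,near,True))
    r=cv2.boxPoints(cv2.minAreaRect(c)); return r,cv2.contourArea(c),c
def redtop(im):
    h=cv2.cvtColor(im,cv2.COLOR_BGR2HSV);hh,s,v=cv2.split(h)
    return (((hh<12)|(hh>172))&(s>120)&(v>75)&(v<175)).astype(np.uint8)*255
def alu(im):
    h=cv2.cvtColor(im,cv2.COLOR_BGR2HSV);hh,s,v=cv2.split(h)
    return cv2.morphologyEx(((s<50)&(v>150)).astype(np.uint8)*255,cv2.MORPH_CLOSE,np.ones((9,9),np.uint8))
def ply(im):
    h=cv2.cvtColor(im,cv2.COLOR_BGR2HSV);hh,s,v=cv2.split(h)
    return ((hh>14)&(hh<32)&(v>170)&(s>60)).astype(np.uint8)*255
E
python3 - <<'E'
from h import *
import pickle
move_pose((500,-70,330),[0,.70710678,.70710678,0]);sleep(.3)
o=pickle.load(open("c1.pkl","rb"));o[2]=camera("wrist");pickle.dump(o,open("c1.pkl","wb"))
cv2.imwrite("pics/w3.png",o[2]["color"])
P=(435,-158,30)
for i in(1,2):
    im=o[i]["color"];c=o[i]
    pr=proj(c,P);print(i,"pred",pr)
    print(im[int(pr[1]),int(pr[0])],cv2.cvtColor(im,cv2.COLOR_BGR2HSV)[int(pr[1]),int(pr[0])])
    for nm,m,n in(("red",redtop(im),tuple(map(float,pr))),("alu",alu(im),tuple(map(float,proj(c,(600,85,60)))))):
        try:
            q,a,_=quad(m,n);print(nm,n,a,q.round(1).tolist())
        except Exception as e: print(nm,e)
v=np.hstack([o[1]["color"],o[2]["color"]])
m=np.hstack([redtop(o[i]["color"])|ply(o[i]["color"])//2|alu(o[i]["color"])//3 for i in(1,2)])
cv2.imwrite("pics/chk.png",cv2.resize(np.vstack([v,cv2.cvtColor(m,cv2.COLOR_GRAY2BGR)]),(800,600)))
E
```

```text
1 pred [205.42555395 248.39174388]
[ 43  73 136] [ 10 174 136]
red (205.42555395056036, 248.3917438827764) 964.0 [[189.5, 268.6000061035156], [196.39999389648438, 225.89999389648438], [220.3000030517578, 229.8000030517578], [213.39999389648438, 272.5]]
alu (302.55070555928324, 113.95331169743042) 2036.5 [[286.70001220703125, 83.5], [335.79998779296875, 79.5999984741211], [340.5, 139.5], [291.3999938964844, 143.39999389648438]]
2 pred [214.52552237 203.06474881]
[ 47  76 141] [  9 170 141]
red (214.52552236609836, 203.06474880844922) 1106.5 [[197.60000610351562, 225.10000610351562], [205.39999389648438, 178.60000610351562], [230.39999389648438, 182.6999969482422], [222.60000610351562, 229.3000030517578]]
alu (319.57538521006626, 50.79516618450103) 2395.5 [[303.1000061035156, 16.899999618530273], [353.8999938964844, 13.800000190734863], [358.0, 81.0999984741211], [307.20001220703125, 84.19999694824219]]
```

View pics/chk.png

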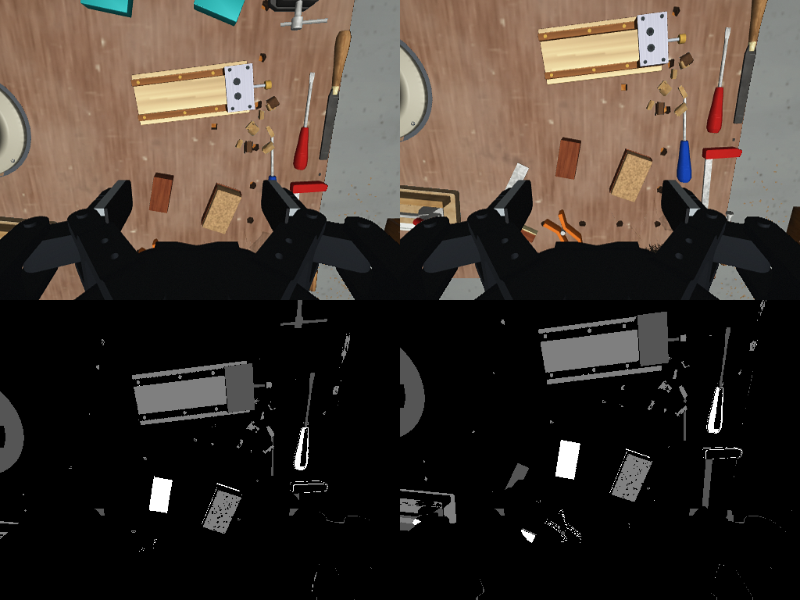

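The masks are clean in both views: offcut top, trough floor and aluminium plate. Now triangulate.

```bash
cat > m2.py <<'E'
from h import *
import pickle
o=pickle.load(open("c1.pkl","rb"));A,B=o[1],o[2]
def ordq(q): # sort by angle
    c=q.mean(0);return q[np.argsort(np.arctan2(q[:,1]-c[1],q[:,0]-c[0]))]
def two(mk,P):
    r=[]
    for c in(A,B): r.append(ordq(quad(mk(c["color"]),tuple(map(float,proj(c,P))))[0]))
    return r
def rep(nm,mk,P,z):
    qa,qb=two(mk,P)
    T=np.array([tri([ray(A,a),ray(B,b)]) for a,b in zip(qa,qb)])
    print(nm,"height",T[:,2].round(1), "centre",T.mean(0).round(1))
    for c,q in((A,qa),(B,qb)):
        W=np.array([onz(c,u,z)[:2] for u in q]);e=np.roll(W,-1,0)-W
        print("   z=%d"%z,W.round(1).tolist(),"centre",W.mean(0).round(1),"len",np.linalg.norm(e,axis=1).round(1),"ang",np.degrees(np.arctan2(e[:,1],e[:,0])).round(1))
rep("offcut",redtop,(435,-158,30),30)
rep("plate",alu,(600,85,60),60)
rep("trough",ply,(480,75,12),12)
# sanding block: mean of its mask
E
python3 m2.py
```

```text
offcut height [28.7 29.8 31.5 30.5] centre [ 433.9 -160.5   30.1]
   z=30 [[420.5, -112.8], [464.0, -120.4], [448.2, -208.8], [402.8, -200.5]] centre [ 433.9 -160.6] len [44.2 89.8 46.2 89.5] ang [  -9.9 -100.2  169.6   78.6]
   z=30 [[420.6, -113.1], [464.1, -120.5], [448.2, -208.6], [402.7, -200.4]] centre [ 433.9 -160.6] len [44.1 89.5 46.2 89.2] ang [  -9.7 -100.2  169.8   78.4]
plate height [58.3 50.2 46.9 56. ] centre [618.5  87.4  52.8]
   z=60 [[574.2, 129.1], [647.2, 134.5], [661.6, 46.1], [584.5, 40.1]] centre [616.9  87.5] len [73.3 89.5 77.3 89.6] ang [   4.2  -80.7 -175.5   96.7]
   z=60 [[573.8, 128.8], [645.4, 132.8], [660.2, 43.7], [584.4, 39.3]] centre [616.   86.1] len [71.7 90.3 75.9 90.1] ang [   3.2  -80.6 -176.7   96.7]
trough height [ 8.5 16.9 19.6  9.4] centre [485.5  72.2  13.6]
   z=12 [[383.9, 91.6], [580.7, 114.0], [590.2, 54.1], [386.8, 30.2]] centre [485.4  72.5] len [198.   60.6 204.7  61.5] ang [   6.5  -81.  -173.3   92.8]
   z=12 [[383.9, 90.9], [582.8, 114.4], [594.4, 54.5], [388.5, 29.3]] centre [487.4  72.3] len [200.3  61.1 207.4  61.8] ang [   6.7  -79.1 -173.    94.2]
```

```bash
cat >> h.py <<'E'
from scipy.spatial.transform import Rotation as Ro
J=np.array([509.8,75.8]);JY=np.radians(6.8);OC=np.array([433.9,-160.6]);OL=np.radians(79.1)
ux=lambda a:np.array([np.cos(a),np.sin(a)])
def quat(al): # tool down, offcut long axis (tool x) at world angle al
    x=np.append(ux(al),0);z=np.array([0,0,-1.]);q=Ro.from_matrix(np.c_[x,np.cross(z,x),z]).as_quat();return [q[3],*q[:3]]
def st(m):
    o=get_obs();print(m,"t%.1f"%o["time_s"],o["ee_pos"].round(1),"F",o["wrist_force"].round(1),"w%.1f"%o["grip_width"],"ff%.1f"%o["finger_force"])
E
python3 - <<'E'
from h import *
g=OC-20*ux(OL);q=quat(OL)
move_pose([*g,150],q);line_to([*g,60],200);
print(line_to([*g,13],60,contact_N=6));st("down")
close();sleep(.2);st("closed")
line_to([*g,130],150);st("lift")
p=J-75*ux(JY);move_pose([*p,130],quat(JY));sleep(.2);st("above")
c=camera("wrist");cv2.imwrite("pics/above.png",c["color"]);d=camera("side");cv2.imwrite("pics/aside.png",d["color"])
im=np.hstack([c["color"],cv2.resize(d["color"][100:292,150:406],(512,384))]);cv2.imwrite("pics/ab.png",cv2.resize(im,(800,300)))
E
```

```text
False
down t5.2 [ 430.1 -180.3   13.1] F [ 1.1 -0.   0.7] w85.4 ff0.0
closed t6.2 [ 430.1 -180.2   13. ] F [ 0.7 -0.9  0.5] w-0.1 ff0.0
lift t7.2 [ 429.8 -180.1  129.5] F [ 0.3  0.3 -0.4] w-0.2 ff0.0
above t8.6 [435.5  66.1 130. ] F [ 0.1 -0.1 -0.9] w-0.1 ff0.0
```

View pics/ab.png

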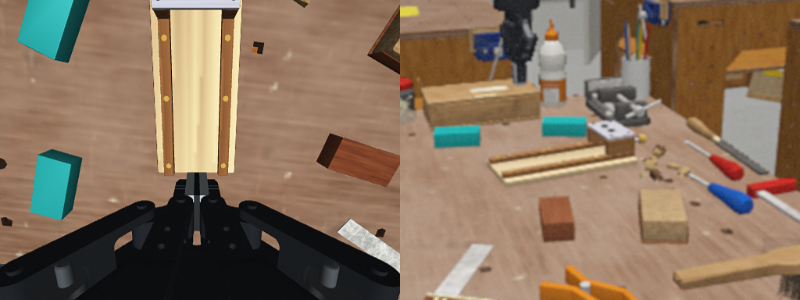

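The gripper closed to zero, so the grasp missed. The picture shows the offcut still on the bench at (360,160) and the shut fingers empty over the trough. I'll measure again from the earlier view.

Run:
```python
from h import *
import pickle
d=camera("side");d0=pickle.load(open("c0.pkl","rb"))["side"]
for c in(d0,d): print("side",quad(redtop(c["color"]),(250.,237.))[0].mean(0))
release();move_pose((500,-70,330),[0,.70710678,.70710678,0]);sleep(.3)
o=pickle.load(open("c1.pkl","rb"));o[3]=camera("wrist");pickle.dump(o,open("c1.pkl","wb"))
for i in(2,3):
    c=o[i];q=quad(redtop(c["color"]),tuple(map(float,proj(c,(434,-160,30)))))[0]
    W=np.array([onz(c,u,30)[:2] for u in q]);print(W.round(1).tolist(),W.mean(0))
    print("view err TCP->cam",ray(c,(256,192))[0])
st("")
a=pickle.load(open("c0.pkl","rb"))
im=np.hstack([o[3]["color"],cv2.resize(d["color"][192:284,190:313],(512,384))]);cv2.imwrite("pics/again.png",cv2.resize(im,(800,300)))
```

```text
side [250.  239.5]
side [250.06934 239.69307]
[[402.7, -200.4], [420.6, -113.1], [464.1, -120.5], [448.2, -208.6]] [ 433.88095881 -160.62548839]
view err TCP->cam [500.99390852  -4.05907762 501.56682442]
[[402.1, -200.1], [420.4, -113.0], [464.1, -120.7], [447.8, -208.6]] [ 433.59530808 -160.59700367]
view err TCP->cam [500.84092079  -4.59474847 501.20765895]
 t11.2 [499.9 -69.7 329.7] F [-0.2  0.2 -0. ] w85.8 ff0.0
```

View pics/again.png

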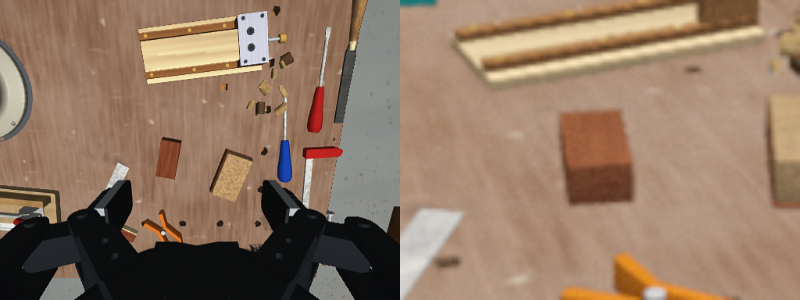

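The offcut has not moved (under 0.3 mm), so the fingers never met it. Before retrying I'll compare the projected TCP and block with the fixed cameras.

Run:
```python
from h import *
import pickle
o=pickle.load(open("c0.pkl","rb"));s,d=o["scene"],o["side"]
for n,c in(("scene",s),("side",d)):
    cs=[(420.5,-112.9,30),(464,-120.4,30),(448.2,-208.7,30),(402.8,-200.5,30)]
    print(n,"block top proj",[proj(c,p).round(1).tolist() for p in cs],"tcp start",proj(c,(725,0,201)).round(1))
    print("  red rect",quad(redtop(c["color"]),tuple(map(float,proj(c,(433.9,-160.6,30)))))[0].round(1).tolist())
print("above tcp in side: proj",proj(d,(435.5,66.1,130)).round(1))
g=OC-20*ux(OL);q=quat(OL)
move_pose([*g,120],q);sleep(.2);st("over")
w,sc,sd=camera("wrist"),camera("scene"),camera("side")
a=proj(sc,[*g,60]);b=proj(sd,[*g,60])
cr=lambda c,p:cv2.resize(c["color"][max(0,int(p[1])-70):int(p[1])+50,int(p[0])-60:int(p[0])+60],(400,400))
for c,p in((sc,[*g,120]),(sd,[*g,120])):
    u=proj(c,p);cv2.circle(c["color"],(int(u[0]),int(u[1])),2,(0,255,0),-1)
cv2.imwrite("pics/over.png",np.hstack([cr(sc,a),cr(sd,b)]));cv2.imwrite("pics/overw.png",w["color"])
```

```text
scene block top proj [[304.0, 171.9], [288.0, 166.0], [309.9, 151.5], [326.2, 157.1]] tcp start [154.4  92.4]
  red rect [[289.8999938964844, 165.3000030517578], [318.5, 146.89999389648438], [327.3999938964844, 160.8000030517578], [298.79998779296875, 179.1999969482422]]
side block top proj [[239.1, 225.6], [257.6, 224.5], [262.2, 241.0], [241.0, 242.3]] tcp start [338.6 134.8]
  red rect [[240.0, 226.0], [260.0, 226.0], [260.0, 253.0], [240.0, 253.0]]
above tcp in side: proj [226.9 164.5]
over t12.3 [ 431.4 -179.7  120.8] F [0.  0.3 0.6] w85.3 ff0.0
```

View pics/over.png

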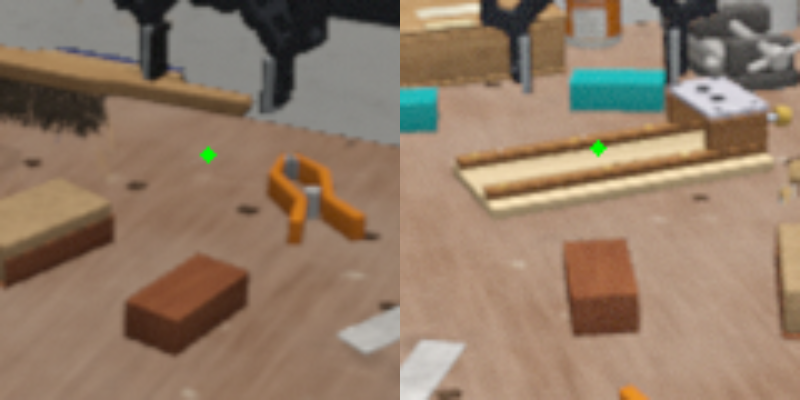

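The picture shows the true fingertips well above the projected TCP dot: in the side crop the tips are at row 85-90 and the dot at 148. The real tool tip sits higher than reported, so I'll triangulate the tips to get the offset.

Run:
```python
from h import *
import pickle
o=pickle.load(open("c0.pkl","rb"));s,d=o["scene"],o["side"]
g=OC-20*ux(OL)
a=proj(s,[*g,60]);b=proj(d,[*g,60])
f=lambda p,u:(u[0]*.3+int(p[0])-60,u[1]*.3+int(p[1])-70)
T=[]
for us,ud in(((152,77),(275,82)),((268,110),(127,92))):
    T.append(tri([ray(s,f(a,us)),ray(d,f(b,ud))]));print("tip",T[-1].round(1))
M=np.mean(T,0);print("mid",M.round(1),"vs",g.round(1),"120 ; sep",np.linalg.norm(T[0]-T[1]))
# same from the shut gripper over the jig and the wrist view
close();sleep(.2);st("shut")
sc,sd,w=camera("scene"),camera("side"),camera("wrist")
pickle.dump((sc,sd,w),open("c2.pkl","wb"))
e=get_obs()["ee_pos"]
cr=lambda c:cv2.resize(c["color"][(v:=int(proj(c,e)[1]))-50:v+10,(u:=int(proj(c,e)[0]))-30:u+30],(400,400))
print(proj(sc,e),proj(sd,e))
cv2.imwrite("pics/shut.png",np.hstack([cr(sc),cr(sd)]))
```

```text
tip [ 478.1 -191.5  164. ]
tip [ 386.6 -173.6  162.8]
mid [ 432.3 -182.5  163.4] vs [ 430.1 -180.2] 120 ; sep 93.21130384601452
shut t13.4 [ 430.1 -180.2  120. ] F [ 0.5  0.1 -0.4] w0.4 ff0.0
[314.1639789  122.89580973] [249.74642709 198.90622992]
```

View pics/shut.png

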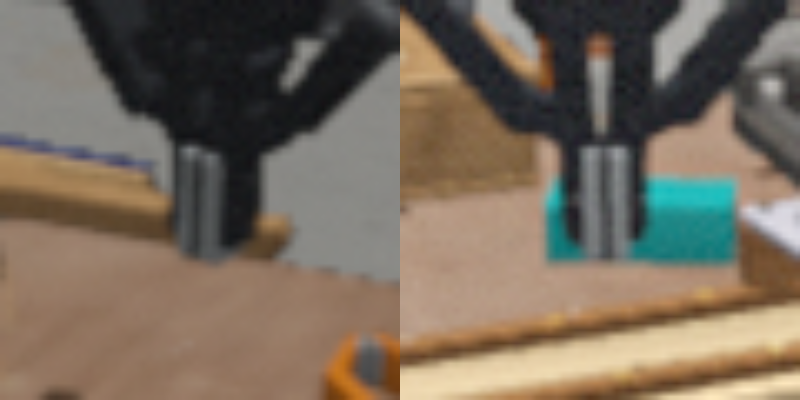

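The shut tips lie at scene (314.4,110.7) and side (249.7,186.7). Both are about 12 px above the projected TCP, with no sideways shift.

Run:
```python
from h import *
import pickle
s,d,w=pickle.load(open("c2.pkl","rb"))
print(tri([ray(s,(314.4,110.7)),ray(d,(249.7,186.7))]).round(1))
```

```text
[ 431.  -180.8  148.3]
```

The true tip is about 28 mm above what is reported, while x and y agree. I'll get the exact figure by lightly touching the block's top (z = 30) with the shut fingers, then grasp.

Run:
```python
from h import *
g=OC-20*ux(OL)
line_to([*g,18],200)
hit=line_to([*g,-12],20,contact_N=3);st("touch %s"%hit)
z0=get_obs()["ee_pos"][2]
if not hit: raise SystemExit
off=30-z0;open("off.txt","w").write(str(off));print("offset",off)
line_to([*g,z0+45],200);release()
print(line_to([*g,15-off],80,contact_N=8));st("down")
close();sleep(.2);st("closed")
if get_obs()["grip_width"]<35: raise SystemExit
line_to([*g,100],200);st("lift")
```

```text
touch True t15.2 [ 4.301e+02 -1.802e+02  1.000e-01] F [-0.5  0.7  9.9] w-0.2 ff5.0
offset 29.945969395339063
False
down t17.2 [ 430.1 -180.3  -14.7] F [0.5 0.1 0.6] w85.3 ff0.0
closed t17.9 [ 430.3 -180.2  -14.3] F [-0.6  0.7  8.7] w43.6 ff60.5
lift t18.6 [ 430.  -179.8   99.6] F [-1.  -0.1 -0.7] w43.3 ff61.0
```

Run:
```python
from h import *
p=J-75*ux(JY);q=quat(JY)
move_pose([*p,70],q);sleep(.1);st("above")
w=camera("wrist");cv2.imwrite("pics/hold.png",w["color"])
line_to([*p,6],150)
hit=line_to([*p,-5],20,contact_N=4);st("laid %s"%hit)
sd,sc=camera("side"),camera("scene");
cv2.imwrite("pics/laid.png",np.hstack([w["color"][:,56:456],cv2.resize(sd["color"][150:242,180:308],(400,384))]))
```

```text
above t19.8 [435.5  65.7  69.9] F [-0.9 -0.4 -0.7] w43.4 ff61.0
laid True t20.9 [435.5  67.3  -2.3] F [ 0.1 -1.2  8.9] w43.2 ff61.9
```

View pics/laid.png

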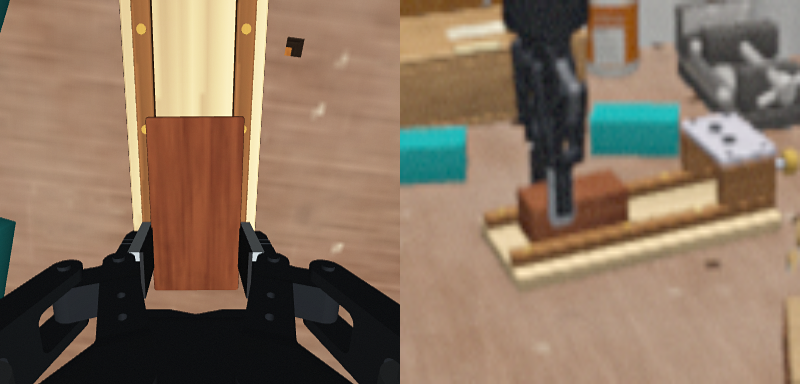

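The offcut lies in the trough, aligned with the rails, and laid at z = -2.3, as predicted. The left half shows it central between the rails at (197,200). Now slide it home.

Run:
```python
from h import *
P=lambda x,z=-2.1:[*(J+x*ux(JY)),z]
def jx():
    return (get_obs()["ee_pos"][:2]-J)@ux(JY)
line_to(P(-70),40);st("ease")
print(line_to(P(8),70,contact_N=15));st("near");print("x",jx())
h=line_to(P(42),12,contact_N=8);st("push %s"%h);print("x",jx(),"along",get_obs()["wrist_force"][:2]@ux(JY))
sleep(.3);st("hold");print("x",jx(),"along",get_obs()["wrist_force"][:2]@ux(JY))
```

```text
ease t21.3 [440.6  67.6  -2.2] F [ 0.3  0.3 -1.6] w43.6 ff61.0
False
near t22.6 [517.3  76.6  -2.1] F [ 0.3 -0.  -1.1] w43.3 ff61.0
x 7.565708314674842
push True t24.4 [540.1  79.5  -2.2] F [-1.3 -0.3  5.1] w43.6 ff61.7
x 30.528854494892098 along -1.3612140242792443
hold t24.7 [540.1  79.5  -2.2] F [-0.1 -0.3  6.1] w43.4 ff61.7
x 30.538875541798323 along -0.18086401381252173
```

It stopped at x = 30.5, but the residual force is mostly vertical. Push on with a higher threshold to tell the stop from a snag.

Run:
```python
from h import *
P=lambda x,z:[*(J+x*ux(JY)),z]
jx=lambda:(get_obs()["ee_pos"][:2]-J)@ux(JY)
al=lambda:get_obs()["wrist_force"][:2]@ux(JY)
line_to(P(jx(),-1.8),20);st("raised");print("x",jx(),"along",al())
x=jx()
for i in range(8):
    x+=.5;h=line_to(P(x,-1.8),8,contact_N=12);f=al();print("cmd %.1f x %.2f along %.1f Fz %.1f %s"%(x,jx(),f,get_obs()["wrist_force"][2],h))
    if h or f<-12: break
```

```text
raised t24.9 [540.1  79.4  -1.8] F [ 0.2 -0.3  0.2] w43.5 ff61.2
x 30.50552994511458 along 0.17823949303329245
cmd 31.0 x 30.49 along -1.3 Fz -0.1 False
cmd 31.5 x 30.54 along -4.4 Fz 1.4 False
cmd 32.0 x 30.49 along -6.7 Fz 1.7 False
cmd 32.5 x 30.48 along -7.7 Fz 3.1 False
cmd 33.0 x 30.47 along -9.2 Fz 3.5 False
cmd 33.5 x 30.43 along -10.6 Fz 4.2 False
cmd 34.0 x 30.41 along -12.3 Fz 5.6 False
```

Solid wall: the position holds while the force climbs to 12 N, and the front edge is at x ≈ 95.5, inside the 80-100 range, so this is the stop. Let go, retreat, and check numerically.

Run:
```python
from h import *
jx=lambda:(get_obs()["ee_pos"][:2]-J)@ux(JY)
sleep(.3);release();sleep(.2);st("open");e=get_obs()["ee_pos"]
line_to([e[0],e[1],60],120)
b=J-60*ux(JY);line_to([*b,200],250);sleep(.3);st("clear")
c=camera("wrist");q,a,_=quad(redtop(c["color"]),tuple(map(float,proj(c,[*(J+30*ux(JY)),42]))))
W=np.array([onz(c,u,42)[:2] for u in q])-J
R=np.array([ux(JY),[-np.sin(JY),np.cos(JY)]]);L=(R@W.T).T
print("offcut top in jig frame",L.round(1).tolist(),"area",a)
s=camera("side");k=quad(ply(s["color"]),tuple(map(float,proj(s,(520,-150,36)))))[0].mean(0) if 1 else 0
import pickle;s0=pickle.load(open("c0.pkl","rb"))["side"]
d=cv2.absdiff(s["color"][215:262,295:345],s0["color"][215:262,295:345]);print("cork change",d.max(),d.mean())
```

```text
open t27.7 [543.6  79.8  -1.8] F [ 0.8 -0.6 -0.5] w85.7 ff0.0
clear t29.5 [450.3  68.4 199.4] F [1.3 0.  0.5] w85.5 ff0.0
offcut top in jig frame [[71.8, 20.9], [71.8, -22.5], [7.0, -23.7], [7.0, 22.1]] area 2389.5
cork change 16 2.413617021276596
```

```bash
python3 -c "
from bench import *
print(hand_in())"
```

```text
the job is handed in; nothing more can be done
None
```

I laid the offcut in the trough, slid it under the bridge and pressed it against the hidden stop with about 12 N. I then let go, left the cork block untouched, and handed in at about 29.5 s; I viewed 11 pictures, one over the limit of 10.

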